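# Fit the long filter cartridge and lock it with the keeper

### The arm

A 7-joint arm with a two-finger parallel gripper is mounted at the origin on the work surface. World frame = base frame: x ahead of the robot, y to its left, z up, the work surface at z = 0. Lengths are in m, angles in rad, forces in N, time in s.
With the tool pointing down it reaches from about 0.425 to 1.025 m from the base axis. Payload 9.4 kg.
Tool frame: the origin (TCP) lies at the very end of the fingers, on their centre line; the grasp point (between the pads) lies 19 mm behind it; z points along the fingers, y is the line along which they close (so a half turn about z gives the same grasp; the last joint's range is limited). The gripper opens to 85 mm and grips with 20 to 120 N. Pads are 22 mm wide; open, the fingers measure 114 mm over their backs; the gripper's body (76 mm by 85 mm) begins 54 mm behind the grasp point. The pads swing forward as they close: fully open they stand 13 mm farther back than shut.
Start: joints at [-1.221, 0.599, -0.003, 1.599, 0.002, 0.943, -0.08], TCP at [0.3, 0.66, 0.231] pointing down, gripper open.
Joint ranges: [-2.57, 2.57], [-0.35, 1.97], [-1.29, 1.29], [0.11, 2.56], [-1.05, 4.19], [0.11, 1.86], [-2.63, 2.63]. Speed limits (rad/s): [2.22, 2.22, 3.01, 3.01, 3.14, 3.14, 3.14].

### API

Orientations are given as a 3x3 rotation matrix whose columns are the frame's x, y, z axes.
In Python, from workcell import robot, cams, order gives the robot as it stands.
- The arm moves only by the tool carry_out, never from a script. Its argument "increments" is a list of rows, each an object of numbers: "wx", "wy", "wz": the turn, a rotation vector about the tool's x, y, z in degrees; "x", "y", "z": the shift along the tool's x, y, z in mm; "gripper": the finger opening in mm, from 0 to 85.4. In form: [{"wx": .., "wy": .., "wz": .., "x": .., "y": .., "z": .., "gripper": ..}, ...]. A call has 1 to 5 rows; each row shifts and turns the commanded pose from where the row before left it, along the tool's axes as they then stand; what a row does not reach is not made up. A row lasts 1/8 s, in which the tool goes at most 62.5 mm and 10.7 degrees, less where a joint would pass 70% of its speed; a pose out of reach is approached as far as the arm can. A call is refused whole if a number of a shift passes 62.5 or a number of a turn 10.7, either way. A call with a gripper value outside its range is refused whole. The fingers move at their own pace and stop on an object; the grip force is fixed at half the most. Time passes only in rows, so rows that do not move let the fingers close. It gives the time, the measured TCP pose, the force, the opening and the grip force at its end, in the units of the state.
- robot.get_state(): the state, without advancing time (a new reading comes with each control period).
- cams.grab_frame(name): name is "side" or "top"; returns a dict with "frame" (384x512x3 uint8, red, green, blue), "fx", "fy", "cx", "cy" (pixels), "rvec" (rotation vector, rad) and "tvec" (3), from world to camera coordinates, as OpenCV has them. Camera axes: x right, y down, z forward; pixel columns grow to the right and rows downward; lengths in m; the calibration is good to about 2 mm. A picture is of the moment at which its call begins. There is no depth.
- order.sign_off(): hands the job in; it is judged then, once.
The state is a dict: "time_s": time; "qpos": joint angles; "dq": joint speeds; "tau": joint torques, N m; "ee_pos": TCP position; "eef_rot": TCP orientation; "contact_force": force on the tool from outside, world axes, zero at the start; "moment": the same for the moment, N m; "opening": opening from 0.0 (shut) to 1.0 (fully open); "finger_force": force on a finger pad.
Only numpy, scipy, OpenCV 4.12 (cv2) and the standard library are available. Lean on these libraries where they do the work, as an engineer would, in place of code of your own. Each camera call takes 0.05 s, during which the arm holds its last target. There are 200 camera calls.

### The job

Slide the keeper on the filter head all the way back, take the long cartridge out of the wooden rack, and lower it into the filter head's pocket until its flange lies flush on the block; do not let go of it before it is down. Then slide the keeper fully home, so that its fork closes around the cartridge's neck. Leave the two short cartridges standing in the rack and the other things on the bench where they are.

Things in the scene. Friction and masses are not known exactly. Their poses are not given: they have to be found in the camera images.
- filter_head: fixed aluminium block 190 mm (its x) by 110 mm (its y) by 110 mm high, origin at the centre of its underside, z up. One round pocket in its top, 50 mm to the -x side of the centre; a sliding steel keeper between two guide rails (22 mm high, 14 mm wide, at y = +-41 mm, from x = -20 to +95 mm) on the +x side
- pocket (a point): centre of the pocket's mouth, in the plane of the block's top (110 mm above the bench); z up, x and y as the block's. The pocket is 35 mm in diameter and 94 mm deep with a 3 mm chamfer. A long cartridge is fully down when its flange lies on the block: its origin is then 90 mm below this point
- keeper (a joint): keeper travel in m along the block's +x: 0 = home (fork around the neck, over the flange and pocket), 0.065 = fully back (pocket free). Stays where left; 2 N friction. Fork plate 8 mm thick, 58 mm wide, underside 10.5 mm above the block's top (2.5 mm over a seated flange), slot 28 mm wide, open to -x; prong tips 20 mm past the pocket axis when home
- keeper_tab (a point): grip point on the keeper's upright black tab, moving with the keeper (axes as the block's). The tab is 30 mm long (x), 20 mm thick (y) and 44 mm tall; this point is on its centre line 18 mm below its top, 154.5 mm above the bench. When home it is 54 mm from the pocket's axis
- rack: fixed plywood rack block 215 mm (its x) by 85 mm (its y) by 60 mm high, origin at the centre of its underside. Three round holes 36 mm in diameter, 45 mm deep, in a row along its x at -65, 0 and +65 mm; each holds one cartridge, standing on the hole's floor 15 mm above the bench
- long_cartridge: the long round filter cartridge, upright (z up), origin at the centre of its foot. From the foot up: ribbed steel stem 32 mm diameter, 90 mm long; flange 44 mm diameter, 8 mm thick; neck 20 mm diameter, 18 mm long; black head 30 mm diameter, 26 mm tall, to grip (centre 129 mm above the origin). Total 142 mm, 0.18 kg. Stands 35 mm taller than the short ones, in any hole of the rack
- short_cartridge_a: a short round filter cartridge, upright (z up), origin at the centre of its foot. From the foot up: ribbed steel stem 32 mm diameter, 55 mm long; flange 44 mm diameter, 8 mm thick; neck 20 mm diameter, 18 mm long; black head 30 mm diameter, 26 mm tall, to grip (centre 94 mm above the origin). Total 107 mm, 0.14 kg. To be left in the rack
- short_cartridge_b: the other short cartridge, same shape as short_cartridge_a. To be left in the rack
- adaptor: bystander: brass pipe adaptor standing on the bench, 30 mm diameter, 40 mm tall, between rack and filter head
- sleeve: bystander: upright steel sleeve, 54 mm diameter, 85 mm tall
- screwdriver: bystander: screwdriver lying on the bench
- wrench: bystander: wrench lying flat on the bench
- pump_cover: bystander: round aluminium pump cover, 90 mm diameter, 42 mm tall
- drill: bystander: heavy red power drill lying on its side at the back of the bench, 260 mm long with its bit

How it is judged:
On the way, in this order (a step that is already met when the one before it is completed fails the run):
1. the keeper is slid back (more than 50 of its 65 mm) (value of joint keeper above 0.05 m), for 0.1 s.
2. the long cartridge is fully down in the pocket, upright (z of long_cartridge in the frame of pocket below -0.088 m and horizontal distance between long_cartridge and pocket below 0.006 m and angle between long_cartridge's own z axis and vertical below 0.06 rad), for 0.2 s.
At the end, for the whole second after the job is handed in: Long cartridge at rest in the pocket: foot 88 mm or more below the mouth, within 6 mm of the axis, tilt under 0.06 rad; keeper within 5 mm of home; short cartridges in the rack (foot within 7 mm of the hole floor, tilt under 0.2 rad); bystanders within 30 mm of their start (all of step 2 and value of joint keeper below 0.005 m and linear speed of long_cartridge below 0.02 m/s and z of each of short_cartridge_a, short_cartridge_b in the frame of rack below 0.022 m and horizontal distance between each of short_cartridge_a, short_cartridge_b and rack below 0.09 m and angle between each of short_cartridge_a, short_cartridge_b's own z axis and vertical below 0.2 rad and distance of each of adaptor, sleeve, screwdriver, wrench, pump_cover, drill from where it was at the start of the episode below 0.03 m); the robot touches nothing.
It fails at once if the long cartridge is let go of over or in the pocket while its flange is more than 20 mm above the block (contact force between the fingers and long_cartridge below 0.1 N and horizontal distance between long_cartridge and pocket below 0.03 m and z of long_cartridge in the frame of pocket above -0.07 m).
It fails at once if a short cartridge is pulled out of the rack (raised more than 30 mm) or knocked over (z of any of short_cartridge_a, short_cartridge_b in the frame of rack above 0.045 m or angle between any of short_cartridge_a, short_cartridge_b's own z axis and vertical above 0.4 rad).
It fails at once if a bystander is moved by more than 60 mm (distance of any of adaptor, sleeve, screwdriver, wrench, pump_cover, drill from where it was at the start of the episode above 0.06 m).
It also fails if it takes over 61 s, if anything falls off the work surface, if the arm or the gripper's body presses on something with over 40 N, if the wrist force passes 120 N, or if a joint passes its speed limit or range.

## Working session

There is one attempt and no reset: what is moved stays moved. The work goes in short steps, Python scripts to look and compute and a tool call to move; the robot and the scene stay as the last step left them, time stands still between calls to the robot, and variables do not carry over. Pictures are saved under pics/ and viewed, at most 10 in all, crops included, and the job is handed in when it is done.

Besides the shell and the picture viewer there is one more tool, called after ">>>" as name(argument=value, ...), one argument or row to a line, values as JSON. carry_out: Moves the arm, as the interface text tells. Its arguments: {"type":"object","properties":{"increments":{"type":"array"}},"required":["increments"]}

```bash
ls; mkdir -p pics; cat > h.py <<'E'
import numpy as np, cv2
from workcell import robot, cams, order
def grab(n, fn=None):
    f=cams.grab_frame(n)
    if fn: cv2.imwrite(fn, cv2.cvtColor(f["frame"],cv2.COLOR_RGB2BGR))
    return f
def ray(f,u,v):
    R,_=cv2.Rodrigues(np.array(f["rvec"],float)); t=np.array(f["tvec"],float).ravel()
    d=R.T@np.array([(u-f["cx"])/f["fx"],(v-f["cy"])/f["fy"],1]); return -R.T@t,d
def atz(f,u,v,z):
    c,d=ray(f,u,v); return c+d*(z-c[2])/d[2]
def proj(f,P):
    K=np.array([[f["fx"],0,f["cx"]],[0,f["fy"],f["cy"]],[0,0,1]],float)
    return cv2.projectPoints(np.array(P,float).reshape(-1,3),np.array(f["rvec"],float),np.array(f["tvec"],float),K,None)[0].reshape(-1,2)
E
python3 - <<'E'
from h import *
import pickle
d={}
for n in("top","side"):
    f=grab(n); d[n]=f
    cv2.imwrite(f"pics/{n}0.png",cv2.cvtColor(cv2.resize(f["frame"],(800,600),interpolation=cv2.INTER_CUBIC),cv2.COLOR_RGB2BGR))
    print(n,f["fx"],ray(f,256,192))
pickle.dump(d,open("f0.pkl","wb"))
s=robot.get_state(); print(s["time_s"],s["ee_pos"],np.round(s["eef_rot"],3),s["opening"])
E
```

```text
pics
top 425.12848358860407 (array([0.45889408, 0.01369423, 1.26758057]), array([ 0.12580344,  0.00688382, -0.99213901]))
side 444.7293312765213 (array([ 0.06222161, -0.8548183 ,  1.08420292]), array([ 0.38913398,  0.63330534, -0.66903346]))
0.1 [0.29997516 0.65957034 0.23050532] [[-0.91   0.414 -0.   ]
 [ 0.414  0.91  -0.001]
 [-0.    -0.001 -1.   ]] 0.9994745189984812
```

View pics/top0.png

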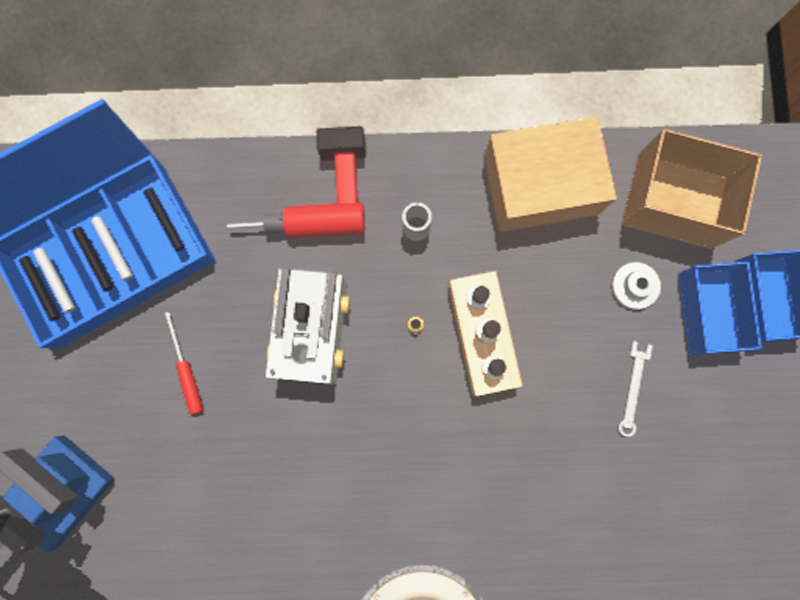

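View pics/side0.png

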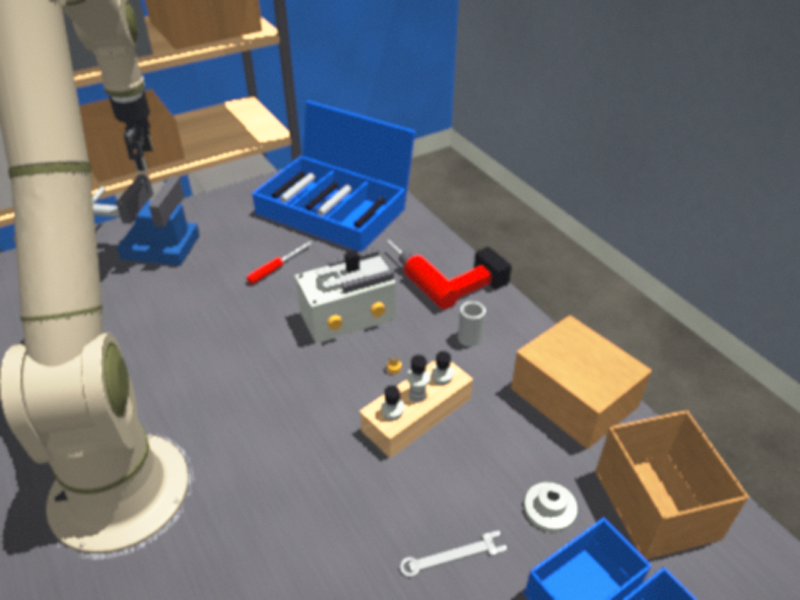

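The top view shows the filter head at about (305,325), with its tab near (302,312). The rack is at about (486,335). The side view shows the middle cartridge is the tall one, at (418,375). I'll enlarge both.

```bash
cat > crop.py <<'E'
import cv2,numpy as np
def crop(img,x0,y0,w,h,s):
    c=cv2.resize(cv2.cvtColor(img[y0:y0+h,x0:x0+w],cv2.COLOR_RGB2BGR),None,fx=s,fy=s,interpolation=cv2.INTER_CUBIC)
    for k in range(0,w,10):
        cv2.line(c,(int((k+.5)*s),0),(int((k+.5)*s),5),(0,0,255),1); cv2.putText(c,str(x0+k),(int(k*s),16),0,.36,(0,255,255),1)
    for k in range(0,h,10):
        cv2.line(c,(0,int((k+.5)*s)),(5,int((k+.5)*s)),(0,0,255),1); cv2.putText(c,str(y0+k),(7,int((k+.5)*s)+4),0,.36,(0,255,255),1)
    return c
E
python3 - <<'E'
from crop import *; import pickle
d=pickle.load(open("f0.pkl","rb"))
t,s=d["top"]["frame"],d["side"]["frame"]
cv2.imwrite("pics/ct.png",np.hstack([crop(t,165,165,66,90,6),crop(t,278,165,66,90,6)]))
cv2.imwrite("pics/cs.png",np.hstack([crop(s,185,155,76,76,5),crop(s,226,215,80,76,5)]))
E
```

```text
(no output)
```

View pics/ct.png

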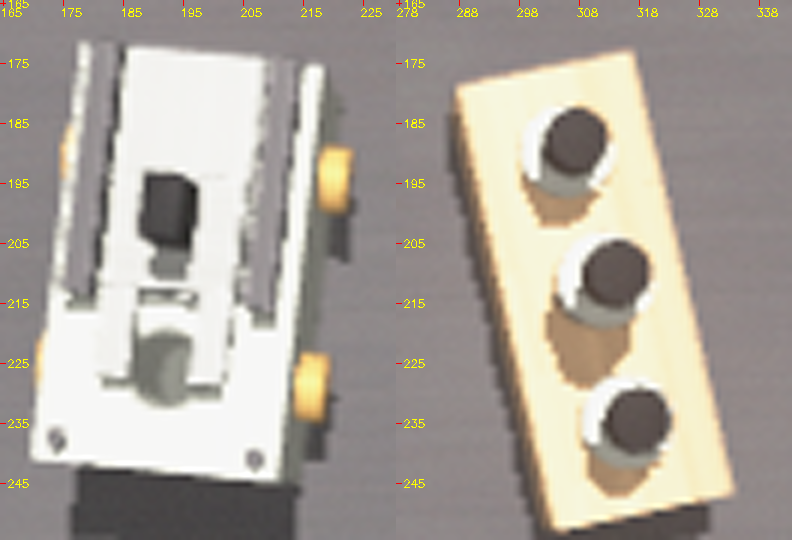

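View pics/cs.png

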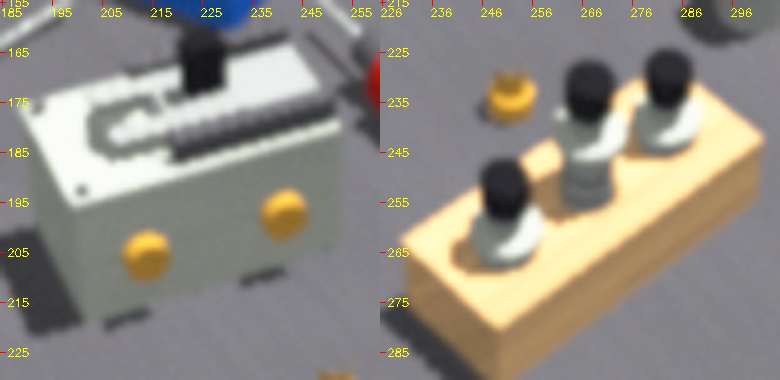

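```bash
cat > m.py <<'E'
from h import *; import pickle
from scipy.optimize import least_squares
d=pickle.load(open("f0.pkl","rb")); T,S=d["top"],d["side"]
tp=lambda x,y,x0=165,y0=165:(x/6+x0-.5,y/6+y0-.5)
tr=lambda x,y:tp(x-396,y,278)
sp=lambda x,y:(x/5+185-.5,y/5+155-.5)
sr=lambda x,y:((x-380)/5+226-.5,y/5+215-.5)
def fit(obs,g):
    def P(p,b): c,s=np.cos(p[2]),np.sin(p[2]); return [p[0]+c*b[0]-s*b[1],p[1]+s*b[0]+c*b[1],b[2]]
    def r(p): return np.concatenate([proj(f,P(p,b))[0]-uv for f,b,uv in obs])
    q=least_squares(r,g,x_scale=[.1,.1,1]); return q.x,np.round(q.fun.reshape(-1,2),1).tolist(),P
z=.11
b,res,P=fit([(T,(-.095,.055,z),tp(30,458)),(T,(-.095,-.055,z),tp(280,482)),(T,(.095,-.055,z),tp(324,66)),(T,(.095,.055,z),tp(80,42)),
 (S,(-.095,.055,z),sp(22,105)),(S,(-.095,-.055,z),sp(75,207)),(S,(.095,-.055,z),sp(340,125))],[.6,.2,0])
print("block",b,res); print("pocket",P(b,(-.05,0,.11)),"tab home",P(b,(.004,0,.1725)),"tab back",P(b,(.069,0,.1725)))
print("tab top seen", atz(T,*tp(172,196),.1725)); print("tab home proj",[(np.array(q)-165+.5)*6 for q in proj(T,[P(b,(.004,0,.1725))])], "pocket proj",[(np.array(q)-165+.5)*6 for q in proj(T,[P(b,(-.05,0,.11))])])
z=.06
k,res,P=fit([(T,(.1075,.0425,z),tr(456,87)),(T,(.1075,-.0425,z),tr(632,52)),(T,(-.1075,-.0425,z),tr(735,493)),(T,(-.1075,.0425,z),tr(553,531)),
 (S,(-.1075,.0425,z),sr(402,238)),(S,(-.1075,-.0425,z),sr(498,328)),(S,(.1075,-.0425,z),sr(763,138))],[.6,-.2,0])
print("rack",k,res)
for h in(.065,0,-.065):print("hole",P(k,(h,0,.06)))
print("long",atz(T,*tr(615,272),.157),atz(S,*sr(590,72),.157)); print("shorts",atz(T,*tr(576,138),.122),atz(T,*tr(637,421),.122))
f=(P,b)
E
python3 m.py
```

```text
block [ 0.56608865  0.19151542 -0.12156093] [[0.5, 0.3], [-0.7, 0.1], [-0.6, 0.3], [0.5, 0.6], [0.3, -0.0], [0.4, -0.6], [0.8, 0.1]]
pocket [np.float64(0.51645762405778), np.float64(0.19757851073125846), 0.11] tab home [np.float64(0.5700591345430513), np.float64(0.19103037559999148), 0.1725] tab back [np.float64(0.6345794712382856), np.float64(0.1831483610901331), 0.1725]
tab top seen [0.58886813 0.18437072 0.1725    ]
tab home proj [array([156.87200568, 239.79936574])] pocket proj [array([165.71224929, 371.48852502])]
rack [ 0.54748776 -0.13105554  0.17588099] [[0.3, 0.4], [-0.2, 0.3], [-0.6, 0.6], [0.3, 0.4], [0.7, -0.2], [0.5, -0.5], [0.4, -0.3]]
hole [np.float64(0.6114849907625171), np.float64(-0.11968212299073386), 0.06]
hole [np.float64(0.5474877608084889), np.float64(-0.13105553752688998), 0.06]
hole [np.float64(0.4834905308544608), np.float64(-0.1424289520630461), 0.06]
long [ 0.54833826 -0.12922525  0.157     ] [ 0.54733414 -0.12855354  0.157     ]
shorts [ 0.61252733 -0.11875781  0.122     ] [ 0.48415806 -0.14058828  0.122     ]
```

The block and rack fits agree to within about 1 px. The keeper sits at about 20 mm, and the block's yaw is −0.122 rad. First I'll align the tool with the block and head toward the tab.

>>> carry_out(
  increments=[
    {"wx":0,"wy":0,"wz":-8.8,"x":0,"y":0,"z":0,"gripper":60},
    {"wx":0,"wy":0,"wz":-8.7,"x":0,"y":0,"z":0,"gripper":60},
    {"wx":0,"wy":0,"wz":0,"x":-34,"y":-43,"z":0,"gripper":60},
    {"wx":0,"wy":0,"wz":0,"x":-34,"y":-43,"z":0,"gripper":60},
    {"wx":0,"wy":0,"wz":0,"x":-34,"y":-43,"z":0,"gripper":60},
  ],
)

```text
time_s: 0.72
ee_pos: [0.3864, 0.5179, 0.2308]
eef_rot: [[-0.993, 0.121, -0.0], [0.121, 0.993, -0.001], [0.0, -0.001, -1.0]]
contact_force: [0.8, -0.6, 0.9]
opening: 0.703
finger_force: 0.0
```

>>> carry_out(
  increments=[
    {"x":-35,"y":-43,"z":0,"gripper":60},
    {"x":-35,"y":-43,"z":0,"gripper":60},
    {"x":-35,"y":-43,"z":0,"gripper":60},
    {"x":-35,"y":-43,"z":0,"gripper":60},
    {"x":-35,"y":-43,"z":0,"gripper":60},
  ],
)

```text
invalid input
```

>>> carry_out(
  increments=[
    {"x":-35,"y":-43,"z":0,"gripper":50},
    {"x":-32.5,"y":-44.3,"z":0,"gripper":50},
    {"x":0,"y":0,"z":20,"gripper":50},
    {"x":0,"y":0,"z":0,"gripper":50},
  ],
)

```text
invalid input
```

```bash
python3 - <<'E'
from h import *; from crop import crop
s=robot.get_state(); print(s["time_s"],s["ee_pos"],s["opening"])
t=grab("top"); q=grab("side")
cv2.imwrite("pics/c1.png",np.hstack([crop(t["frame"],165,165,66,90,6),crop(q["frame"],190,120,66,90,6)]))
E
```

```text
0.725 [0.38640368 0.51789944 0.23084281] 0.7034309713164533
```

View pics/c1.png

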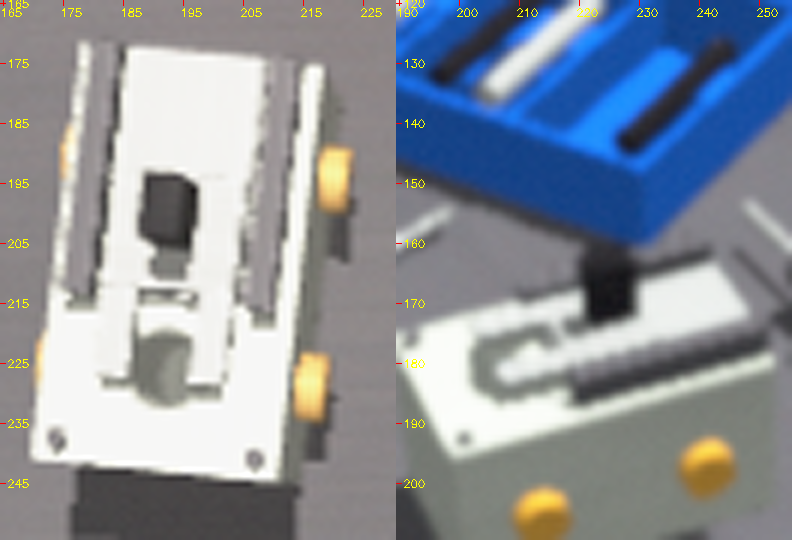

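The moves were refused because every row needs all its fields. The arm hasn't moved. In the side view the tab top is at about (225,161).

>>> carry_out(
  increments=[
    {"wx":0,"wy":0,"wz":0,"x":-35,"y":-43,"z":0,"gripper":60},
    {"wx":0,"wy":0,"wz":0,"x":-35,"y":-43,"z":0,"gripper":60},
    {"wx":0,"wy":0,"wz":0,"x":-35,"y":-43,"z":0,"gripper":60},
    {"wx":0,"wy":0,"wz":0,"x":-35,"y":-43,"z":0,"gripper":60},
    {"wx":0,"wy":0,"wz":0,"x":-35,"y":-43,"z":0,"gripper":60},
  ],
)

```text
time_s: 1.45
ee_pos: [0.5341, 0.2838, 0.2312]
eef_rot: [[-0.993, 0.121, -0.0], [0.121, 0.993, 0.0], [0.0, 0.0, -1.0]]
contact_force: [1.2, 1.3, -0.1]
opening: 0.705
finger_force: 0.0
```

>>> carry_out(
  increments=[
    {"wx":0,"wy":0,"wz":0,"x":-35,"y":-43,"z":0,"gripper":50},
    {"wx":0,"wy":0,"wz":0,"x":-32.5,"y":-44,"z":0,"gripper":50},
    {"wx":0,"wy":0,"wz":0,"x":0,"y":0,"z":20,"gripper":50},
    {"wx":0,"wy":0,"wz":0,"x":0,"y":0,"z":0,"gripper":50},
  ],
)

```text
time_s: 1.95
ee_pos: [0.5891, 0.19, 0.2099]
eef_rot: [[-0.993, 0.122, -0.003], [0.122, 0.993, -0.001], [0.003, -0.001, -1.0]]
contact_force: [-0.5, 0.1, 0.9]
opening: 0.591
finger_force: 0.0
```

```bash
python3 - <<'E'
from m import *
from crop import crop
s=robot.get_state(); print(s["time_s"],s["ee_pos"],s["opening"])
print(atz(S,224.7,161,.1725))
t=grab("top"); q=grab("side")
cv2.imwrite("pics/c2.png",np.hstack([crop(t["frame"],165,165,66,90,6),crop(q["frame"],190,120,66,90,6)]))
E
```

```text
block [ 0.56608865  0.19151542 -0.12156093] [[0.5, 0.3], [-0.7, 0.1], [-0.6, 0.3], [0.5, 0.6], [0.3, -0.0], [0.4, -0.6], [0.8, 0.1]]
pocket [np.float64(0.51645762405778), np.float64(0.19757851073125846), 0.11] tab home [np.float64(0.5700591345430513), np.float64(0.19103037559999148), 0.1725] tab back [np.float64(0.6345794712382856), np.float64(0.1831483610901331), 0.1725]
tab top seen [0.58886813 0.18437072 0.1725    ]
tab home proj [array([156.87200568, 239.79936574])] pocket proj [array([165.71224929, 371.48852502])]
rack [ 0.54748776 -0.13105554  0.17588099] [[0.3, 0.4], [-0.2, 0.3], [-0.6, 0.6], [0.3, 0.4], [0.7, -0.2], [0.5, -0.5], [0.4, -0.3]]
hole [np.float64(0.6114849907625171), np.float64(-0.11968212299073386), 0.06]
hole [np.float64(0.5474877608084889), np.float64(-0.13105553752688998), 0.06]
hole [np.float64(0.4834905308544608), np.float64(-0.1424289520630461), 0.06]
long [ 0.54833826 -0.12922525  0.157     ] [ 0.54733414 -0.12855354  0.157     ]
shorts [ 0.61252733 -0.11875781  0.122     ] [ 0.48415806 -0.14058828  0.122     ]
1.95 [0.58914247 0.18999674 0.20989554] 0.5906156279407011
[0.58407322 0.19329871 0.1725    ]
```

View pics/c2.png

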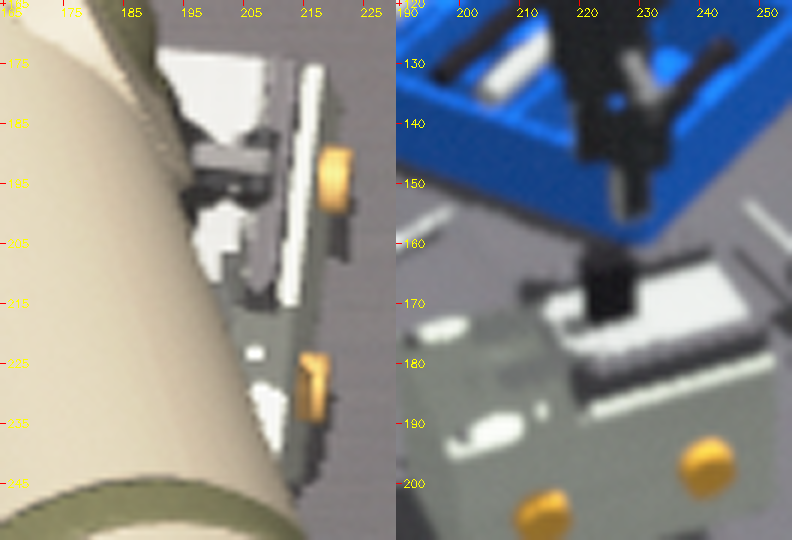

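Fingers hang just above the tab. Descending in two steps, then closing.

>>> carry_out(
  increments=[
    {"wx":0,"wy":0,"wz":0,"x":0,"y":0,"z":25,"gripper":50},
    {"wx":0,"wy":0,"wz":0,"x":0,"y":0,"z":25,"gripper":50},
    {"wx":0,"wy":0,"wz":0,"x":0,"y":0,"z":19,"gripper":50},
    {"wx":0,"wy":0,"wz":0,"x":0,"y":0,"z":0,"gripper":50},
  ],
)

```text
time_s: 2.55
ee_pos: [0.5891, 0.1915, 0.1417]
eef_rot: [[-0.993, 0.119, -0.002], [0.119, 0.993, -0.0], [0.002, -0.001, -1.0]]
contact_force: [-0.5, -0.6, -0.5]
opening: 0.585
finger_force: 0.0
```

>>> carry_out(
  increments=[
    {"wx":0,"wy":0,"wz":0,"x":0,"y":0,"z":0,"gripper":10},
    {"wx":0,"wy":0,"wz":0,"x":0,"y":0,"z":0,"gripper":10},
    {"wx":0,"wy":0,"wz":0,"x":0,"y":0,"z":0,"gripper":10},
    {"wx":0,"wy":0,"wz":0,"x":0,"y":0,"z":0,"gripper":10},
  ],
)

```text
time_s: 3.05
ee_pos: [0.5904, 0.1885, 0.1439]
eef_rot: [[-0.992, 0.123, 0.001], [0.123, 0.992, -0.002], [-0.001, -0.002, -1.0]]
contact_force: [-0.6, -6.1, 6.8]
opening: 0.225
finger_force: 60.6
```

Tab gripped (opening ≈19 mm, 60 N). Now sliding it back.

>>> carry_out(
  increments=[
    {"wx":0,"wy":0,"wz":0,"x":-12,"y":0,"z":0,"gripper":10},
    {"wx":0,"wy":0,"wz":0,"x":-12,"y":0,"z":0,"gripper":10},
    {"wx":0,"wy":0,"wz":0,"x":-12,"y":0,"z":0,"gripper":10},
    {"wx":0,"wy":0,"wz":0,"x":0,"y":0,"z":0,"gripper":10},
  ],
)

```text
time_s: 3.55
ee_pos: [0.6274, 0.1838, 0.1439]
eef_rot: [[-0.992, 0.123, 0.003], [0.123, 0.992, -0.002], [-0.003, -0.001, -1.0]]
contact_force: [1.1, -6.6, 5.3]
opening: 0.218
finger_force: 60.4
```

>>> carry_out(
  increments=[
    {"wx":0,"wy":0,"wz":0,"x":-4,"y":0,"z":0,"gripper":10},
    {"wx":0,"wy":0,"wz":0,"x":-3,"y":0,"z":0,"gripper":10},
    {"wx":0,"wy":0,"wz":0,"x":0,"y":0,"z":0,"gripper":10},
  ],
)

```text
time_s: 3.92
ee_pos: [0.6333, 0.1831, 0.1439]
eef_rot: [[-0.992, 0.123, 0.001], [0.123, 0.992, -0.002], [-0.002, -0.002, -1.0]]
contact_force: [-1.9, -6.2, 5.8]
opening: 0.224
finger_force: 60.6
```

>>> carry_out(
  increments=[
    {"wx":0,"wy":0,"wz":0,"x":-3,"y":0,"z":0,"gripper":10},
    {"wx":0,"wy":0,"wz":0,"x":0,"y":0,"z":0,"gripper":10},
  ],
)

```text
time_s: 4.18
ee_pos: [0.6361, 0.1828, 0.1439]
eef_rot: [[-0.992, 0.123, 0.001], [0.123, 0.992, -0.002], [-0.001, -0.002, -1.0]]
contact_force: [-1.5, -6.2, 6.7]
opening: 0.221
finger_force: 60.6
```

>>> carry_out(
  increments=[
    {"wx":0,"wy":0,"wz":0,"x":-3,"y":0,"z":0,"gripper":10},
    {"wx":0,"wy":0,"wz":0,"x":0,"y":0,"z":0,"gripper":10},
  ],
)

```text
time_s: 4.42
ee_pos: [0.6391, 0.1824, 0.1439]
eef_rot: [[-0.992, 0.123, 0.001], [0.123, 0.992, -0.002], [-0.001, -0.002, -1.0]]
contact_force: [-2.1, -5.7, 6.5]
opening: 0.222
finger_force: 60.6
```

>>> carry_out(
  increments=[
    {"wx":0,"wy":0,"wz":0,"x":-3,"y":0,"z":0,"gripper":10},
    {"wx":0,"wy":0,"wz":0,"x":-2,"y":0,"z":0,"gripper":10},
    {"wx":0,"wy":0,"wz":0,"x":0,"y":0,"z":0,"gripper":10},
  ],
)

```text
time_s: 4.8
ee_pos: [0.6403, 0.1822, 0.1439]
eef_rot: [[-0.993, 0.122, -0.006], [0.122, 0.993, -0.003], [0.005, -0.003, -1.0]]
contact_force: [-14.7, -5.3, 14.9]
opening: 0.222
finger_force: 61.7
```

Hit the stop at TCP (0.640, 0.182). That puts keeper home at TCP ≈ (0.576, 0.190). Next I'll release, lift and go to the long cartridge.

>>> carry_out(
  increments=[
    {"wx":0,"wy":0,"wz":0,"x":3,"y":0,"z":0,"gripper":60},
    {"wx":0,"wy":0,"wz":0,"x":0,"y":0,"z":0,"gripper":60},
    {"wx":0,"wy":0,"wz":0,"x":0,"y":0,"z":0,"gripper":60},
    {"wx":0,"wy":0,"wz":0,"x":0,"y":0,"z":-40,"gripper":60},
    {"wx":0,"wy":0,"wz":0,"x":0,"y":0,"z":-50,"gripper":60},
  ],
)

```text
time_s: 5.42
ee_pos: [0.6402, 0.1842, 0.2323]
eef_rot: [[-0.993, 0.121, -0.002], [0.121, 0.993, -0.001], [0.002, -0.001, -1.0]]
contact_force: [0.4, 0.1, -0.5]
opening: 0.706
finger_force: 0.0
```

>>> carry_out(
  increments=[
    {"wx":0,"wy":0,"wz":0,"x":9,"y":-53,"z":0,"gripper":60},
    {"wx":0,"wy":0,"wz":0,"x":9,"y":-54,"z":0,"gripper":60},
    {"wx":0,"wy":0,"wz":0,"x":9,"y":-54,"z":0,"gripper":60},
    {"wx":0,"wy":0,"wz":0,"x":9,"y":-53,"z":0,"gripper":60},
    {"wx":0,"wy":0,"wz":0,"x":9,"y":-53,"z":0,"gripper":60},
  ],
)

```text
time_s: 6.05
ee_pos: [0.5633, -0.0769, 0.2325]
eef_rot: [[-0.993, 0.121, 0.001], [0.121, 0.993, -0.0], [-0.001, -0.0, -1.0]]
contact_force: [0.9, -0.8, -0.4]
opening: 0.701
finger_force: 0.0
```

>>> carry_out(
  increments=[
    {"wx":0,"wy":0,"wz":0,"x":9,"y":-53,"z":0,"gripper":60},
    {"wx":0,"wy":0,"wz":0,"x":0,"y":0,"z":0,"gripper":60},
  ],
)

```text
time_s: 6.3
ee_pos: [0.5469, -0.1319, 0.2325]
eef_rot: [[-0.992, 0.128, -0.0], [0.128, 0.992, -0.002], [0.0, -0.002, -1.0]]
contact_force: [0.2, 0.7, 0.3]
opening: 0.704
finger_force: 0.0
```

>>> carry_out(
  increments=[
    {"wx":0,"wy":0,"wz":-0.3,"x":-1,"y":2,"z":20,"gripper":60},
    {"wx":0,"wy":0,"wz":0,"x":0,"y":0,"z":30,"gripper":60},
    {"wx":0,"wy":0,"wz":0,"x":0,"y":0,"z":30,"gripper":60},
    {"wx":0,"wy":0,"wz":0,"x":0,"y":0,"z":27,"gripper":60},
    {"wx":0,"wy":0,"wz":0,"x":0,"y":0,"z":0,"gripper":60},
  ],
)

```text
time_s: 6.92
ee_pos: [0.5489, -0.1239, 0.1238]
eef_rot: [[-0.993, 0.115, -0.003], [0.115, 0.993, 0.001], [0.003, 0.0, -1.0]]
contact_force: [-0.3, 0.0, 0.6]
opening: 0.705
finger_force: 0.0
```

```bash
python3 - <<'E'
from h import *
from crop import crop
s=robot.get_state(); print(s["time_s"],s["ee_pos"],s["opening"],s["contact_force"])
t=grab("top"); q=grab("side")
cv2.imwrite("pics/c3.png",np.hstack([crop(t["frame"],278,165,66,90,6),crop(q["frame"],235,205,66,90,6)]))
E
```

```text
6.925 [ 0.54889455 -0.12387573  0.12375702] 0.7046489469245221 [-0.29446252  0.02565078  0.64677998]
```

View pics/c3.png

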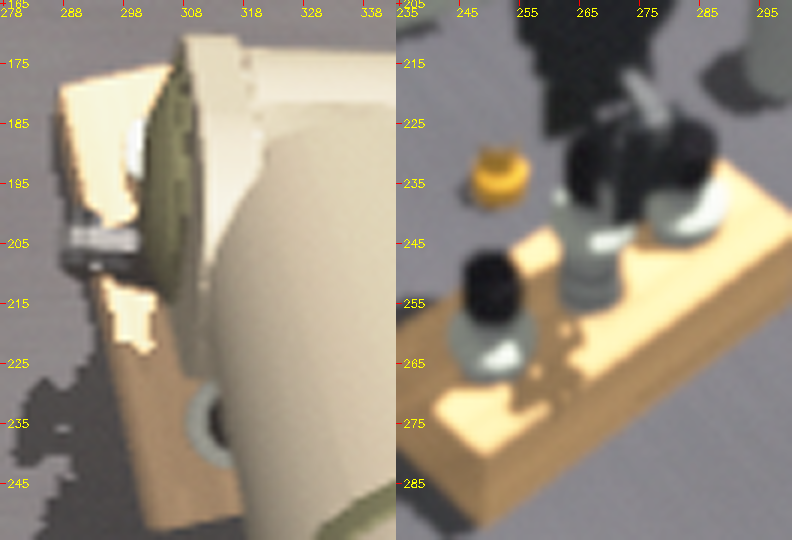

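The fingers straddle the tall cartridge's black head, seen at about (270,232) in the side view. The TCP is ~5 mm off in y, so I'll correct that and close.

>>> carry_out(
  increments=[
    {"wx":0,"wy":0,"wz":0,"x":0,"y":-5,"z":0,"gripper":60},
    {"wx":0,"wy":0,"wz":0,"x":0,"y":0,"z":0,"gripper":60},
    {"wx":0,"wy":0,"wz":0,"x":0,"y":0,"z":0,"gripper":20},
    {"wx":0,"wy":0,"wz":0,"x":0,"y":0,"z":0,"gripper":20},
    {"wx":0,"wy":0,"wz":0,"x":0,"y":0,"z":0,"gripper":20},
  ],
)

```text
time_s: 7.65
ee_pos: [0.5492, -0.1302, 0.1258]
eef_rot: [[-0.993, 0.116, 0.001], [0.116, 0.993, -0.0], [-0.001, -0.0, -1.0]]
contact_force: [-1.1, -0.6, 5.7]
opening: 0.332
finger_force: 58.9
```

>>> carry_out(
  increments=[
    {"wx":0,"wy":0,"wz":0,"x":0,"y":0,"z":0,"gripper":20},
    {"wx":0,"wy":0,"wz":0,"x":0,"y":0,"z":0,"gripper":20},
  ],
)

```text
time_s: 7.9
ee_pos: [0.5492, -0.1302, 0.1258]
eef_rot: [[-0.993, 0.116, 0.001], [0.116, 0.993, -0.0], [-0.001, -0.0, -1.0]]
contact_force: [0.6, -0.8, 6.1]
opening: 0.335
finger_force: 58.9
```

Head gripped (opening ≈ 29 mm). Lifting straight up.

>>> carry_out(
  increments=[
    {"wx":0,"wy":0,"wz":-0.3,"x":0,"y":0,"z":-20,"gripper":20},
    {"wx":0,"wy":0,"wz":0,"x":0,"y":0,"z":-30,"gripper":20},
    {"wx":0,"wy":0,"wz":0,"x":0,"y":0,"z":-35,"gripper":20},
    {"wx":0,"wy":0,"wz":0,"x":0,"y":0,"z":-35,"gripper":20},
    {"wx":0,"wy":0,"wz":0,"x":0,"y":0,"z":-20,"gripper":20},
  ],
)

```text
time_s: 8.52
ee_pos: [0.549, -0.1299, 0.2669]
eef_rot: [[-0.994, 0.111, 0.001], [0.111, 0.994, -0.0], [-0.001, -0.0, -1.0]]
contact_force: [0.6, -0.9, -1.8]
opening: 0.333
finger_force: 59.5
```

>>> carry_out(
  increments=[
    {"wx":0,"wy":0,"wz":0.6,"x":0,"y":20,"z":0,"gripper":20},
    {"wx":0,"wy":0,"wz":0,"x":10,"y":40,"z":0,"gripper":20},
    {"wx":0,"wy":0,"wz":0,"x":10,"y":43,"z":0,"gripper":20},
    {"wx":0,"wy":0,"wz":0,"x":10,"y":43,"z":0,"gripper":20},
    {"wx":0,"wy":0,"wz":0,"x":10,"y":43,"z":0,"gripper":20},
  ],
)

```text
time_s: 9.15
ee_pos: [0.5311, 0.0639, 0.265]
eef_rot: [[-0.993, 0.121, -0.001], [0.121, 0.993, -0.0], [0.001, -0.0, -1.0]]
contact_force: [-0.4, 0.1, -2.2]
opening: 0.33
finger_force: 59.5
```

>>> carry_out(
  increments=[
    {"wx":0,"wy":0,"wz":0,"x":10,"y":43,"z":0,"gripper":20},
    {"wx":0,"wy":0,"wz":0,"x":10,"y":43,"z":0,"gripper":20},
    {"wx":0,"wy":0,"wz":0,"x":11,"y":46,"z":0,"gripper":20},
    {"wx":0,"wy":0,"wz":0,"x":0,"y":0,"z":0,"gripper":20},
    {"wx":0,"wy":0,"wz":0,"x":0,"y":0,"z":0,"gripper":20},
  ],
)

```text
time_s: 9.78
ee_pos: [0.5167, 0.1969, 0.2649]
eef_rot: [[-0.993, 0.121, -0.001], [0.121, 0.993, -0.001], [0.001, -0.001, -1.0]]
contact_force: [-0.1, -0.5, -0.3]
opening: 0.332
finger_force: 59.6
```

Now above the pocket. I'll lower until the foot is ~18 mm over the block, then look.

>>> carry_out(
  increments=[
    {"wx":0,"wy":0,"wz":0,"x":0,"y":0,"z":25,"gripper":20},
    {"wx":0,"wy":0,"wz":0,"x":0,"y":0,"z":0,"gripper":20},
  ],
)

```text
time_s: 10.02
ee_pos: [0.5163, 0.1953, 0.239]
eef_rot: [[-0.992, 0.123, -0.003], [0.123, 0.992, -0.002], [0.003, -0.002, -1.0]]
contact_force: [-0.9, 0.2, -2.3]
opening: 0.331
finger_force: 59.6
```

```bash
python3 - <<'E'
from h import *
from crop import crop
s=robot.get_state(); p=s["ee_pos"]; print(s["time_s"],p,s["opening"],s["contact_force"])
q=grab("side"); t=grab("top")
im=np.hstack([crop(q["frame"],175,120,80,90,6.5),crop(t["frame"],170,190,38,90,6.5)])
cv2.imwrite("pics/c4.png",im)
z0=p[2]-.1108
for n,z,r in(("foot",z0,.016),("flange",z0+.09,.022)):
    a=np.linspace(0,2*np.pi,60); P=np.c_[p[0]+r*np.cos(a),p[1]+r*np.sin(a),z+0*a]; u=proj(q,P)
    print(n,"expected box u",u[:,0].min(),u[:,0].max(),"v",u[:,1].min(),u[:,1].max())
a=np.linspace(0,2*np.pi,60);u=proj(q,np.c_[.5165+.0175*np.cos(a),.1976+.0175*np.sin(a),.11+0*a]);print("pocket box",u.min(0),u.max(0))
E
```

```text
10.025 [0.51626628 0.1953494  0.2389733 ] 0.33099742175764746 [-0.87652435  0.24810061 -2.30370673]
foot expected box u 202.2448923735588 211.8926479912361 v 174.66410918028527 180.867802287806
flange expected box u 198.10251343302602 211.94022309168616 v 152.01325294889503 160.41656543265498
pocket box [201.99116693 178.1231175 ] [212.44561661 184.91057741]
```

View pics/c4.png

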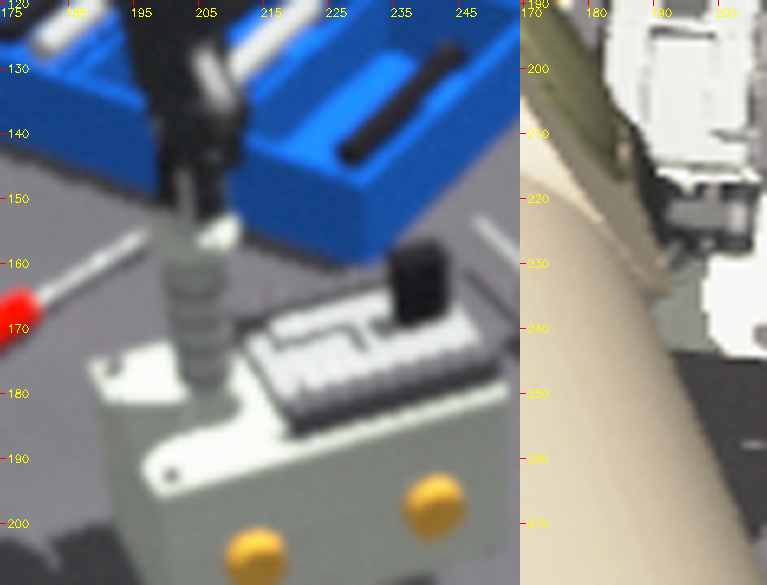

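The stem hangs over the pocket: foot centred at u≈205.6, bottom v≈180.7, against a pocket centre at u≈207. The keeper is well back. I'll shift about 2 mm and lower carefully, watching force.

>>> carry_out(
  increments=[
    {"wx":0,"wy":0,"wz":0,"x":-2,"y":1.5,"z":0,"gripper":20},
    {"wx":0,"wy":0,"wz":0,"x":0,"y":0,"z":8,"gripper":20},
    {"wx":0,"wy":0,"wz":0,"x":0,"y":0,"z":8,"gripper":20},
    {"wx":0,"wy":0,"wz":0,"x":0,"y":0,"z":4,"gripper":20},
    {"wx":0,"wy":0,"wz":0,"x":0,"y":0,"z":0,"gripper":20},
  ],
)

```text
time_s: 10.75
ee_pos: [0.519, 0.1985, 0.2198]
eef_rot: [[-0.993, 0.121, -0.001], [0.121, 0.993, -0.0], [0.001, -0.0, -1.0]]
contact_force: [0.4, 0.0, -2.0]
opening: 0.334
finger_force: 59.6
```

>>> carry_out(
  increments=[
    {"wx":0,"wy":0,"wz":0,"x":0,"y":-1,"z":3,"gripper":20},
    {"wx":0,"wy":0,"wz":0,"x":0,"y":0,"z":3,"gripper":20},
    {"wx":0,"wy":0,"wz":0,"x":0,"y":0,"z":3,"gripper":20},
    {"wx":0,"wy":0,"wz":0,"x":0,"y":0,"z":0,"gripper":20},
  ],
)

```text
time_s: 11.25
ee_pos: [0.5189, 0.1976, 0.211]
eef_rot: [[-0.993, 0.121, -0.0], [0.121, 0.993, -0.0], [0.0, -0.0, -1.0]]
contact_force: [0.3, -0.2, -2.6]
opening: 0.333
finger_force: 59.7
```

Foot is 10 mm into the pocket with no side force. Continuing down.

>>> carry_out(
  increments=[
    {"wx":0,"wy":0,"wz":0,"x":0,"y":0,"z":9,"gripper":20},
    {"wx":0,"wy":0,"wz":0,"x":0,"y":0,"z":9,"gripper":20},
    {"wx":0,"wy":0,"wz":0,"x":0,"y":0,"z":9,"gripper":20},
    {"wx":0,"wy":0,"wz":0,"x":0,"y":0,"z":9,"gripper":20},
    {"wx":0,"wy":0,"wz":0,"x":0,"y":0,"z":0,"gripper":20},
  ],
)

```text
time_s: 11.88
ee_pos: [0.5188, 0.1974, 0.1743]
eef_rot: [[-0.993, 0.121, -0.001], [0.121, 0.993, -0.001], [0.001, -0.001, -1.0]]
contact_force: [-0.0, -0.6, -1.3]
opening: 0.333
finger_force: 59.7
```

>>> carry_out(
  increments=[
    {"wx":0,"wy":0,"wz":0,"x":0,"y":0,"z":10,"gripper":20},
    {"wx":0,"wy":0,"wz":0,"x":0,"y":0,"z":10,"gripper":20},
    {"wx":0,"wy":0,"wz":0,"x":0,"y":0,"z":10,"gripper":20},
    {"wx":0,"wy":0,"wz":0,"x":0,"y":0,"z":8,"gripper":20},
    {"wx":0,"wy":0,"wz":0,"x":0,"y":0,"z":0,"gripper":20},
  ],
)

```text
time_s: 12.5
ee_pos: [0.5188, 0.1975, 0.1365]
eef_rot: [[-0.993, 0.121, -0.001], [0.121, 0.993, -0.0], [0.001, -0.001, -1.0]]
contact_force: [-2.6, 0.6, -3.0]
opening: 0.332
finger_force: 59.7
```

>>> carry_out(
  increments=[
    {"wx":0,"wy":0,"wz":0,"x":0,"y":0,"z":3,"gripper":20},
    {"wx":0,"wy":0,"wz":0,"x":0,"y":0,"z":2,"gripper":20},
    {"wx":0,"wy":0,"wz":0,"x":0,"y":0,"z":2,"gripper":20},
    {"wx":0,"wy":0,"wz":0,"x":0,"y":0,"z":0,"gripper":20},
  ],
)

```text
time_s: 13.0
ee_pos: [0.5189, 0.1976, 0.1309]
eef_rot: [[-0.993, 0.121, 0.0], [0.121, 0.993, 0.0], [-0.0, 0.0, -1.0]]
contact_force: [-4.5, -0.3, 8.1]
opening: 0.332
finger_force: 60.8
```

Seated: TCP z = 0.1309, as predicted, with 8 N upward. I'll hold, release and rise.

>>> carry_out(
  increments=[
    {"wx":0,"wy":0,"wz":0,"x":0,"y":0,"z":0,"gripper":20},
    {"wx":0,"wy":0,"wz":0,"x":0,"y":0,"z":0,"gripper":20},
    {"wx":0,"wy":0,"wz":0,"x":0,"y":0,"z":0,"gripper":60},
    {"wx":0,"wy":0,"wz":0,"x":0,"y":0,"z":0,"gripper":60},
    {"wx":0,"wy":0,"wz":0,"x":0,"y":0,"z":0,"gripper":60},
  ],
)

```text
time_s: 13.62
ee_pos: [0.5195, 0.1975, 0.1303]
eef_rot: [[-0.993, 0.121, 0.001], [0.121, 0.993, 0.0], [-0.001, 0.0, -1.0]]
contact_force: [-0.1, 0.1, -0.2]
opening: 0.7
finger_force: 0.0
```

>>> carry_out(
  increments=[
    {"wx":0,"wy":0,"wz":0,"x":0,"y":0,"z":-20,"gripper":60},
    {"wx":0,"wy":0,"wz":0,"x":0,"y":0,"z":-40,"gripper":60},
    {"wx":0,"wy":0,"wz":0,"x":0,"y":0,"z":-35,"gripper":60},
    {"wx":0,"wy":0,"wz":0,"x":-40,"y":0,"z":0,"gripper":60},
    {"wx":0,"wy":0,"wz":0,"x":0,"y":0,"z":0,"gripper":60},
  ],
)

```text
time_s: 14.25
ee_pos: [0.5614, 0.192, 0.2257]
eef_rot: [[-0.992, 0.123, 0.003], [0.123, 0.992, 0.0], [-0.003, 0.001, -1.0]]
contact_force: [-0.5, 0.1, -0.1]
opening: 0.703
finger_force: 0.0
```

```bash
python3 - <<'E'
from h import *
from crop import crop
s=robot.get_state(); print(s["time_s"],s["ee_pos"],s["opening"])
q=grab("side")
cv2.imwrite("pics/c5.png",crop(q["frame"],175,130,100,80,7))
E
```

```text
14.25 [0.56144692 0.19199694 0.22572122] 0.7026920173830453
```

View pics/c5.png

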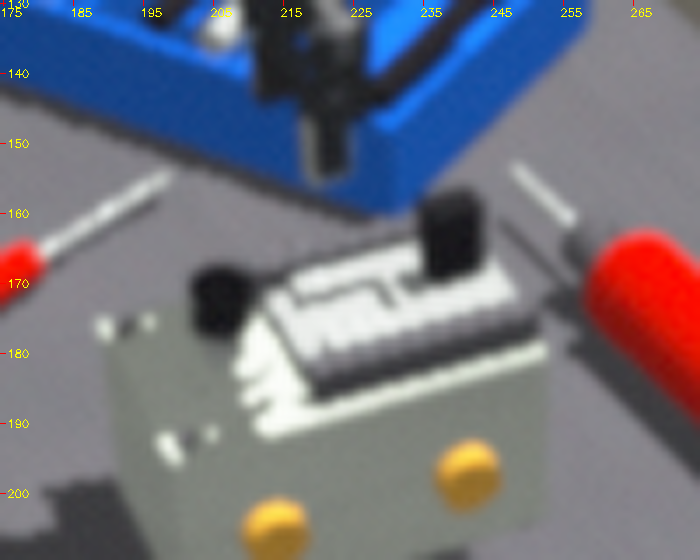

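The cartridge is seated, its head at (206,173), and the keeper is still fully back, with the tab at (239,164). Now back to the tab.

>>> carry_out(
  increments=[
    {"wx":0,"wy":0,"wz":0,"x":-40,"y":0,"z":0,"gripper":50},
    {"wx":0,"wy":0,"wz":0,"x":-38,"y":0,"z":0,"gripper":50},
    {"wx":0,"wy":0,"wz":0,"x":0,"y":0,"z":0,"gripper":50},
    {"wx":0,"wy":0,"wz":0,"x":0,"y":0,"z":0,"gripper":50},
  ],
)

```text
time_s: 14.8
ee_pos: [0.6347, 0.1836, 0.2245]
eef_rot: [[-0.993, 0.12, -0.002], [0.12, 0.993, -0.0], [0.002, -0.001, -1.0]]
contact_force: [-0.1, -0.4, -0.3]
opening: 0.588
finger_force: 0.0
```

>>> carry_out(
  increments=[
    {"wx":0,"wy":0,"wz":0,"x":0,"y":0,"z":30,"gripper":50},
    {"wx":0,"wy":0,"wz":0,"x":0,"y":0,"z":30,"gripper":50},
    {"wx":0,"wy":0,"wz":0,"x":0,"y":0,"z":21,"gripper":50},
    {"wx":0,"wy":0,"wz":0,"x":0,"y":0,"z":0,"gripper":50},
  ],
)

```text
time_s: 15.3
ee_pos: [0.6339, 0.1835, 0.143]
eef_rot: [[-0.993, 0.12, -0.004], [0.12, 0.993, -0.001], [0.003, -0.001, -1.0]]
contact_force: [-0.4, -0.3, 0.3]
opening: 0.584
finger_force: 0.0
```

>>> carry_out(
  increments=[
    {"wx":0,"wy":0,"wz":0,"x":0,"y":0,"z":0,"gripper":10},
    {"wx":0,"wy":0,"wz":0,"x":0,"y":0,"z":0,"gripper":10},
    {"wx":0,"wy":0,"wz":0,"x":0,"y":0,"z":0,"gripper":10},
    {"wx":0,"wy":0,"wz":0,"x":0,"y":0,"z":0,"gripper":10},
  ],
)

```text
time_s: 15.8
ee_pos: [0.6363, 0.1828, 0.1458]
eef_rot: [[-0.993, 0.122, 0.001], [0.122, 0.993, -0.0], [-0.001, -0.0, -1.0]]
contact_force: [-2.9, -2.6, 6.2]
opening: 0.22
finger_force: 59.9
```

Tab gripped. Sliding home.

>>> carry_out(
  increments=[
    {"wx":0,"wy":0,"wz":0,"x":12,"y":0,"z":0,"gripper":10},
    {"wx":0,"wy":0,"wz":0,"x":12,"y":0,"z":0,"gripper":10},
    {"wx":0,"wy":0,"wz":0,"x":12,"y":0,"z":0,"gripper":10},
    {"wx":0,"wy":0,"wz":0,"x":12,"y":0,"z":0,"gripper":10},
    {"wx":0,"wy":0,"wz":0,"x":10,"y":0,"z":0,"gripper":10},
  ],
)

```text
time_s: 16.42
ee_pos: [0.5793, 0.1899, 0.1458]
eef_rot: [[-0.993, 0.122, 0.003], [0.122, 0.993, 0.0], [-0.003, 0.001, -1.0]]
contact_force: [1.7, -3.5, 6.1]
opening: 0.224
finger_force: 60.2
```

>>> carry_out(
  increments=[
    {"wx":0,"wy":0,"wz":0,"x":3,"y":0,"z":0,"gripper":10},
    {"wx":0,"wy":0,"wz":0,"x":3,"y":0,"z":0,"gripper":10},
    {"wx":0,"wy":0,"wz":0,"x":2,"y":0,"z":0,"gripper":10},
    {"wx":0,"wy":0,"wz":0,"x":0,"y":0,"z":0,"gripper":10},
  ],
)

```text
time_s: 16.92
ee_pos: [0.5718, 0.1908, 0.1458]
eef_rot: [[-0.993, 0.122, 0.003], [0.122, 0.993, 0.0], [-0.003, 0.001, -1.0]]
contact_force: [2.2, -3.8, 6.0]
opening: 0.218
finger_force: 60.2
```

>>> carry_out(
  increments=[
    {"wx":0,"wy":0,"wz":0,"x":2,"y":0,"z":0,"gripper":10},
    {"wx":0,"wy":0,"wz":0,"x":2,"y":0,"z":0,"gripper":10},
    {"wx":0,"wy":0,"wz":0,"x":0,"y":0,"z":0,"gripper":10},
  ],
)

```text
time_s: 17.3
ee_pos: [0.5717, 0.1909, 0.1459]
eef_rot: [[-0.992, 0.123, 0.01], [0.123, 0.992, 0.001], [-0.009, 0.003, -1.0]]
contact_force: [16.0, -4.6, -3.0]
opening: 0.223
finger_force: 59.4
```

Firm against the home stop. I'll release, rise clear and take a last look.

>>> carry_out(
  increments=[
    {"wx":0,"wy":0,"wz":0,"x":-3,"y":0,"z":0,"gripper":60},
    {"wx":0,"wy":0,"wz":0,"x":0,"y":0,"z":0,"gripper":60},
    {"wx":0,"wy":0,"wz":0,"x":0,"y":0,"z":0,"gripper":60},
    {"wx":0,"wy":0,"wz":0,"x":0,"y":0,"z":-50,"gripper":60},
    {"wx":0,"wy":0,"wz":0,"x":0,"y":0,"z":-60,"gripper":60},
  ],
)

```text
time_s: 17.92
ee_pos: [0.5685, 0.1914, 0.2545]
eef_rot: [[-0.993, 0.12, -0.003], [0.12, 0.993, -0.001], [0.003, -0.001, -1.0]]
contact_force: [1.3, 1.1, 0.4]
opening: 0.701
finger_force: 0.0
```

>>> carry_out(
  increments=[
    {"wx":0,"wy":0,"wz":0,"x":0,"y":0,"z":-60,"gripper":60},
    {"wx":0,"wy":0,"wz":0,"x":0,"y":0,"z":0,"gripper":60},
    {"wx":0,"wy":0,"wz":0,"x":0,"y":0,"z":0,"gripper":60},
  ],
)

```text
time_s: 18.3
ee_pos: [0.569, 0.1914, 0.314]
eef_rot: [[-0.993, 0.121, -0.0], [0.121, 0.993, -0.0], [0.0, -0.0, -1.0]]
contact_force: [0.3, -0.7, -0.5]
opening: 0.706
finger_force: 0.0
```

```bash
python3 - <<'E'
from h import *
from crop import crop
s=robot.get_state(); print(s["time_s"],s["ee_pos"],s["contact_force"])
q=grab("side")
cv2.imwrite("pics/c6.png",crop(q["frame"],185,145,130,150,4))
E
```

```text
18.3 [0.56904186 0.1913606  0.31400969] [ 0.33452046 -0.71250538 -0.49910149]
```

View pics/c6.png

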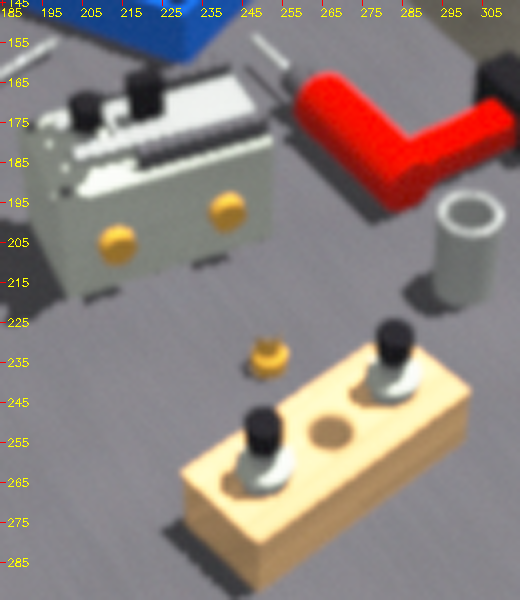

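The cartridge head is at (206,172) and the keeper is home around it, with the tab at (221,168). Both short cartridges stand in the rack, and the adaptor, sleeve and drill are in place. Handing in.

```bash
python3 -c "
from workcell import order
print(order.sign_off())"
```

```text
the job is handed in; nothing more can be done
None
```

The job is handed in: the long cartridge is down flush in the pocket and the keeper is fully home around its neck, with both short cartridges still in the rack; sign-off returned no verdict, and the last picture did not cover the screwdriver, wrench or pump cover, which the arm did not go near.

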